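Key the orbit wheel onto the tellurium

ROBOT

A 6-joint arm with a two-finger parallel gripper is mounted at the origin on the work surface. World frame = base frame: x ahead of the robot, y to its left, z up, the work surface at z = 0. Lengths are in mm, angles in rad, forces in N, time in s.
With the tool pointing down it reaches from about 425 to 950 mm from the base axis. Payload 3.5 kg.
Tool frame: the origin (TCP) lies on the centre line of the jaws, within the pads' length; the fingertips stand 8 mm ahead of it and the grasp point (between the pads) lies 11 mm behind it; z points along the fingers, y is the line along which they close (so a half turn about z gives the same grasp; the last joint's range is limited). The gripper opens to 85 mm and grips with 20 to 120 N. Pads are 22 mm wide; open, the fingers measure 114 mm over their backs; the gripper's body (76 mm by 85 mm) begins 54 mm behind the grasp point. The pads swing forward as they close: fully open they stand 13 mm farther back than shut.
Start: joints at [-1.439, 0.286, 1.577, -0, 1.279, -0.15], TCP at [187.732, -648.354, 239.325] pointing down, gripper open.
Joint ranges: [-2.77, 2.77], [-0.9, 2.22], [0.21, 2.48], [-1.53, 4.67], [0.24, 2.81], [-2.84, 2.84]. Speed limits (rad/s): [2.79, 2.79, 3.14, 3.14, 3.14, 3.14].

INTERFACE

Orientations are given as a unit quaternion [w, x, y, z].
In Python, from plant import robot, cams, ticket gives the robot as it stands. The module is installed in compiled form; this text tells all that it offers.
- The arm moves only by the shell command python3 -m crank 'ROWS'. ROWS is JSON, a list of rows, each an object with "grip": the finger opening in mm, from 0 to 85.4; "travel": the shift along the tool's x, y, z in units of 60 mm (1.0 is 60 mm), a list of three; "roll": the turn about the tool's z in units of 6 degrees (1.0 is 6 degrees). A call has exactly 10 rows; each row shifts and turns the commanded pose from where the row before left it, along the tool's axes as they then stand; what a row does not reach is not made up. A row lasts 1/8 s, in which the tool goes at most 62.5 mm and 10.7 degrees, less where a joint would pass 70% of its speed; a pose out of reach is approached as far as the arm can. A call is refused whole if a number of a shift passes 1 or a number of a turn 1, either way. A call with a gripper value outside its range is refused whole. The fingers move at their own pace and stop on an object; the grip force is fixed at half the most. Time passes only in rows, so rows that do not move let the fingers close, or fill a call up. It gives the time, the measured TCP pose, the force, the opening and the grip force at its end, in the units of the state.
- robot.get_obs(): the state, without advancing time (a new reading comes with each control period).
- cams.get_image(name): name is "scene" or "side" or "wrist"; returns the picture (400x640x3 uint8, red, green, blue); there is no depth.
- cams.camera_info(name): a dict with "fovy" (degrees; the focal length in pixels is half the picture's height over the tangent of half this angle, whatever the lens; pixels are square), "cx", "cy" (the principal point, pixels), "rvec" (rotation vector, rad) and "tvec" (3), from world to camera coordinates, as OpenCV has them. Camera axes: x right, y down, z forward; pixel columns grow to the right and rows downward; lengths in mm; the calibration is good to about 2 mm. A picture is of the moment at which its call begins: read the wrist's pose just before it. camera_info takes no time and is no camera call; for the wrist camera it gives the pose at the moment of the call.
- ticket.job_done(): hands the job in; it is judged then, once.
The state is a dict: "t": time; "joints": joint angles; "dq": joint speeds; "joint_torque": joint torques, N m; "eef_pos": TCP position; "ee_rot": TCP orientation; "contact_force": force on the tool from outside, world axes, zero at the start; "moment": the same for the moment, N m; "opening": finger opening in mm; "grip_force": force on a finger pad.
Only numpy, scipy, OpenCV 4.12 (cv2) and the standard library are available. Lean on these libraries where they do the work, as an engineer would, in place of code of your own. Each camera call takes 0.05 s, during which the arm holds its last target. There are 200 camera calls.

TASK

Put the brass orbit wheel, boss up, on the tellurium's spindle and turn it under light pressure until its keyway drops over the key, then bring it fully home, flat on the shoulder, and let go. Work by feel and gently: never force, drop or bang the wheel on the tellurium (keep it below about 35 N), and leave the other things on the bench where they are.

Things in the scene. Friction and masses are not known exactly. Their poses are not given: they have to be found in the camera images.
- base: Tellurium (Earth-orbit model) base, fixed to the bench: black round foot 170 mm across with a white date ring and one red mark, a black column, and at 90 mm height an aluminium shoulder 54 mm across, faced with black rubber, with a steel spindle on it. Origin at the centre of the underside; z up; the red mark lies on the foot's +x side.
- seat (a point): Centre of the shoulder's top face, on the spindle axis, 90 mm above the bench, where the wheel's underside ends up; axes as the base. A brass key, 6 mm wide, stands out of the spindle's side to 17 mm from the axis, from the shoulder to 12 mm above it. The key's angle is not measured: it points 0.25 to 1.5 rad anticlockwise, seen from above, of the red mark.
- spindle_top (a point): Centre of the spindle's top, 32 mm above the shoulder; axes as the base. The upright round steel spindle is 24 mm in diameter, its top 8 mm tapering to 12 mm. It and its key belong to a stiff drive that takes about 0.18 N m to turn.
- wheel_mid (a point): Orbit wheel, loose, about 0.35 kg, boss up on the bench: brass spoked gear rim 126 mm across, 10 mm thick; steel boss 45 mm tall from the underside, 44 mm long (x), 36 mm across its two flats (y), to be gripped there above the rim. Point on the axis, 22.5 mm above the underside; z up. On the rim: blue Earth ball at +x (52 mm out, top at 42 mm), brass counterweight at -x.
- keyway_top (a point): Top of the keyway in the wheel's boss (by a red dab), 16 mm from the axis to +x, 45 mm above the underside; axes as the wheel. The hole through the boss is 26 mm wide; the keyway, 8 mm wide, reaches 18.5 mm from the axis, all the way through. About 0.07 rad of play either way over the key; off it, the wheel rests on the key, its underside 12 mm above the shoulder.
- sun_mid (a point): Bystander: yellow sun ball 90 mm across on a black stand, 190 mm tall; point at half height.
- pulley_mid (a point): Bystander: small orange plastic pulley with black hub, 60 mm across, 32 mm tall, no use here; point at half height.
- weight_mid (a point): Bystander: brass laboratory weight, 40 mm across, 47 mm tall; point at half height.
- screwdriver_grip (a point): Bystander: screwdriver lying on the bench; point on its handle.
- jar_mid (a point): Bystander: amber jar 56 mm across, 75 mm tall; point at half height.
There are look-alikes about, which are no part of the job. Of the things that look like the part that bears wheel_mid, take the one that is farthest to the robot's right at the start.

How it is judged:
By the outcome, as a careful person would: the job done as asked, in the order asked, and still so for the second after the job is handed in, with the robot touching nothing.
It also fails if it takes over 64 s, if anything falls off the work surface, if the arm or the gripper's body presses on something with over 40 N, if the wrist force passes 120 N, or if a joint passes its speed limit or range.

## Working session

There is one attempt and no reset: what is moved stays moved. The work goes in short steps, Python scripts to look and compute and a shell command to move; the robot and the scene stay as the last step left them, time stands still between calls to the robot, and variables do not carry over. Pictures are saved under pics/ and viewed, at most 10 in all, crops included, and the job is handed in when it is done.

```bash
mkdir -p pics; cat > h.py <<'E'
import numpy as np, cv2
from plant import robot, cams, ticket
def info(n):
    i=cams.camera_info(n); f=200/np.tan(np.radians(i['fovy'])/2)
    K=np.array([[f,0,i['cx']],[0,f,i['cy']],[0,0,1.]])
    R=cv2.Rodrigues(np.array(i['rvec'],float))[0]; t=np.array(i['tvec'],float).ravel()
    return K,R,t
def shot(n,name=None):
    c=info(n); im=cams.get_image(n)
    if name: cv2.imwrite('pics/'+name,cv2.cvtColor(im,cv2.COLOR_RGB2BGR))
    return im,c
def plane(c,uv,z):
    K,R,t=c; d=R.T@np.linalg.solve(K,[uv[0],uv[1],1.]); o=-R.T@t
    return o+d*(z-o[2])/d[2]
def proj(c,p):
    K,R,t=c; q=K@(R@np.asarray(p,float)+t); return q[:2]/q[2]
E
python3 - <<'E'
from h import *
print({k:np.round(v,3).tolist() for k,v in robot.get_obs().items()})
a=[]
for n in ('scene','side','wrist'):
    im,c=shot(n,n+'0.png'); print(n,cams.camera_info(n), -c[1].T@c[2]); 
E
```

```text
{'t': 0.0, 'joints': [-1.439, 0.287, 1.578, 0.0, 1.279, -0.15], 'dq': [0.001, 0.0, -0.001, 0.001, -0.001, 0.001], 'joint_torque': [-0.002, -40.599, -29.263, -0.0, 0.006, -0.0], 'eef_pos': [187.672, -647.727, 237.932], 'ee_rot': [-0.001, 0.99, 0.14, 0.0], 'contact_force': [0.882, 0.475, 0.341], 'moment': [-0.028, -0.04, -0.057], 'grip_force': 0.0, 'opening': 85.344}
scene {'fovy': 53.79156366211203, 'cx': 316.55597932308734, 'cy': 199.77425260959916, 'rvec': array([ 1.92585894,  1.14705524, -0.62941787]), 'tvec': array([-191.09914837, -136.03056826, 1416.49720813])} [1197.51474356 -401.87230945  682.6013672 ]
side {'fovy': 44.35210733405817, 'cx': 317.16401675000793, 'cy': 205.0275314494861, 'rvec': array([ 0.73607977, -2.696787  ,  0.96674604]), 'tvec': array([ 393.98509412,  224.07859327, 1280.09194341])} [   6.73259494  750.0004128  1132.04456931]
wrist {'fovy': 60.836006655675625, 'cx': 314.09981318706116, 'cy': 195.43096815322934, 'rvec': array([-2.29227797,  1.72296041,  0.28651148]), 'tvec': array([-674.72385616,  -42.34815446,  380.66017355])} [ 266.46774701 -626.04465046  372.59485826]
```

View pics/scene0.png

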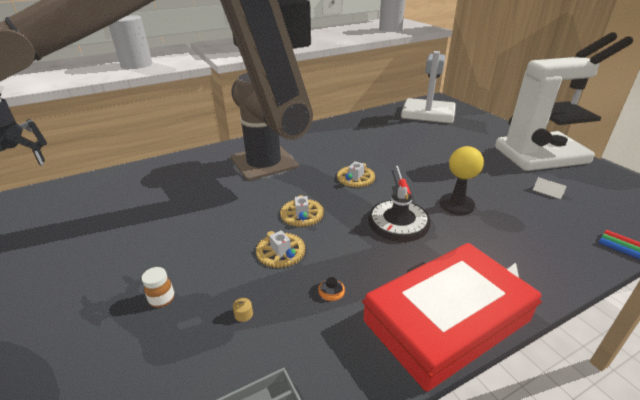

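View pics/side0.png

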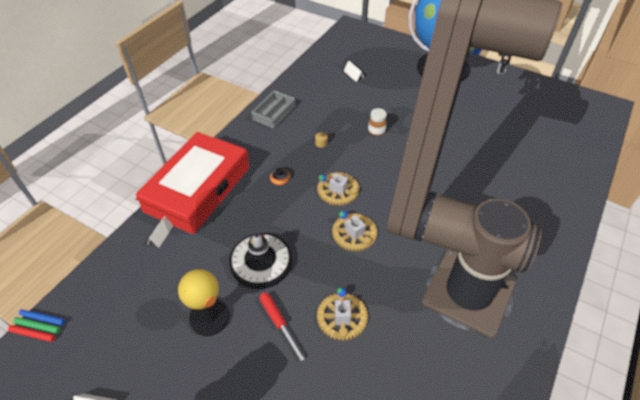

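The scene view shows three spoked wheels near (281,249), (302,212) and (356,176), and the tellurium at (399,218). The side view shows the same wheels at (338,187), (355,231) and (342,316), and the tellurium at (260,258). I'll measure them next.

```bash
python3 - <<'E'
from h import *
for n,ws,b in (('scene',[(281,249),(302,212),(356,176)],(399,219)),('side',[(338,187),(355,231),(342,316)],(260,259))):
    c=info(n); im=cv2.imread(f'pics/{n}0.png'); hsv=cv2.cvtColor(im,cv2.COLOR_BGR2HSV)
    H,S,V=cv2.split(hsv)
    brass=((H>12)&(H<32)&(S>110)&(V>70)).astype(np.uint8)
    blue=((H>90)&(H<130)&(S>120)&(V>60)).astype(np.uint8)
    for w in ws:
        m=np.zeros_like(brass); cv2.circle(m,w,32,1,-1)
        ys,xs=np.nonzero(brass&m); hull=cv2.convexHull(np.c_[xs,ys].astype(np.int32)).astype(float)[:,0]
        P=np.array([plane(c,p,8)[:2] for p in hull]); (cc,r)=cv2.minEnclosingCircle(P.astype(np.float32))
        ys,xs=np.nonzero(blue&m); e=plane(c,(xs.mean(),ys.mean()),32)[:2]
        d=e-np.array(cc); print(n,w,'ctr',np.round(cc,1),'r',round(r,1),'ball',np.round(e,1),'dist',round(np.hypot(*d),1),'ang',round(np.arctan2(d[1],d[0]),3))
    m=np.zeros_like(brass); cv2.circle(m,b,40,1,-1)
    wh=((S<60)&(V>150)).astype(np.uint8)&m; ys,xs=np.nonzero(wh)
    hull=cv2.convexHull(np.c_[xs,ys].astype(np.int32)).astype(float)[:,0]
    red=(((H<8)|(H>172))&(S>120)&(V>70)).astype(np.uint8)&m
    k,l,st,ce=cv2.connectedComponentsWithStats(red)
    print('base approx',plane(c,b,20),[(np.round(ce[i],1),st[i,4],np.round(plane(c,ce[i],15),1)) for i in range(1,k) if st[i,4]>2])
    cr=im[b[1]-60:b[1]+45,b[0]-60:b[0]+60]; cv2.imwrite(f'pics/c_{n}.png',cv2.resize(cr,None,fx=3.3,fy=3.3,interpolation=cv2.INTER_CUBIC))
a=cv2.imread('pics/c_scene.png');b=cv2.imread('pics/c_side.png'); cv2.imwrite('pics/c.png',np.hstack([a,b]))
E
```

```text
scene (281, 249) ctr [ 438.4 -121.8] r 101.9 ball [ 521.5 -132.9] dist 83.9 ang -0.133
scene (302, 212) ctr [387.9 -34. ] r 103.1 ball [397.4 -40.4] dist 11.5 ang -0.59
scene (356, 176) ctr [251.9 233.8] r 73.1 ball [280.2 180.7] dist 60.2 ang -1.081
base approx [528.93288161 194.80772375  20.        ] [(array([404.3, 185.1]), np.int32(75), array([390.8, 322.7,  15. ])), (array([389.2, 227.1]), np.int32(8), array([540.2, 153.9,  15. ]))]
side (338, 187) ctr [ 445.  -113.2] r 91.8 ball [439.2 -75.3] dist 38.4 ang 1.722
side (355, 231) ctr [358.5 -38.1] r 90.1 ball [391.1 -37.7] dist 32.5 ang 0.012
side (342, 316) ctr [247.6 230.9] r 64.8 ball [273.9 184.8] dist 53.0 ang -1.053
base approx [516.19655243 203.79472458  20.        ] [(array([264.4, 295.8]), np.int32(61), array([444.5, 287.9,  15. ]))]
```

View pics/c.png

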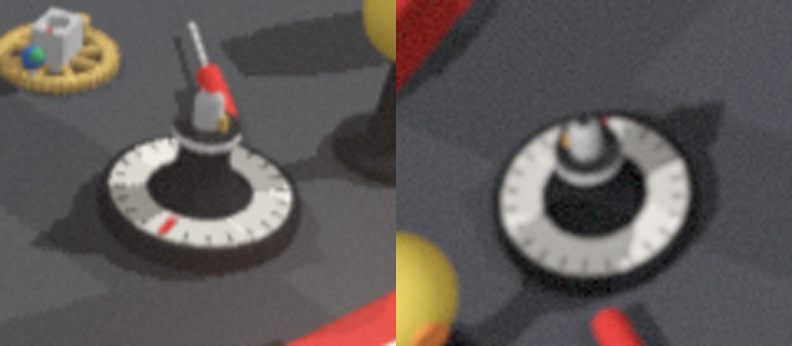

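The crop shows the white ring with its red mark at scene (389,227) and side (263,235). The brass key is at scene (406,196) and side (251,242), so both angles can be measured roughly. Next I'll triangulate these and tighten the wheel fit.

```bash
cat >> h.py <<'E'
def tri(c1,a,c2,b):
    P=[K@np.c_[R,t] for K,R,t in (c1,c2)]
    X=cv2.triangulatePoints(P[0],P[1],np.array(a,float).reshape(2,1),np.array(b,float).reshape(2,1)).ravel(); X=X[:3]/X[3]
    return np.round(X,1),np.round(np.linalg.norm(proj(c1,X)-a),1)
def hull(m):
    ys,xs=np.nonzero(m); return cv2.convexHull(np.c_[xs,ys].astype(np.int32)).astype(float)[:,0]
E
python3 - <<'E'
from h import *
cs,cd=info('scene'),info('side')
px=lambda x,y,o,b:(b[0]-60+(x-o)/3.3,b[1]-60+y/3.3)
S=lambda x,y:px(x,y,0,(399,219)); D=lambda x,y:px(x,y,396,(260,259))
print('spindle top',tri(cs,S(208,88),cd,D(579,124)))
print('shoulder',tri(cs,S(208,134),cd,D(589,163)))
print('mark',tri(cs,S(168,226),cd,D(606,121)))
print('key',tri(cs,S(223,123),cd,D(566,142)))
print('ring ctr',tri(cs,S(200,190),cd,D(595,195)))
for n,c,ws in (('scene',cs,[((281,249),26,(292,253)),((302,212),22,(304,215))]),('side',cd,[((338,187),24,(322,178)),((355,231),25,(343,215))])):
    im=cv2.imread(f'pics/{n}0.png'); H,Sa,V=cv2.split(cv2.cvtColor(im,cv2.COLOR_BGR2HSV))
    br=((H>12)&(H<32)&(Sa>100)&(V>60)).astype(np.uint8)
    for w,r0,b in ws:
        m=np.zeros_like(br); cv2.circle(m,w,r0,1,-1); k,l,st,ce=cv2.connectedComponentsWithStats(br&m)
        i=1+np.argmax(st[1:,4]); h=hull(l==i)
        P=np.array([plane(c,p,8)[:2] for p in h]); cc,r=cv2.minEnclosingCircle(P.astype(np.float32))
        e=plane(c,b,32)[:2]; d=e-np.array(cc); print(n,w,np.round(cc,1),round(r,1),st[i,:4],'ball',np.round(e,1),np.round(np.hypot(*d),1),np.round(np.arctan2(d[1],d[0]),2))
E
```

```text
spindle top (array([518.4, 202.5, 120.4]), np.float64(0.6))
shoulder (array([515.1, 206.2,  73.4]), np.float64(0.9))
mark (array([550.6, 141.2,  27.1]), np.float64(1.9))
key (array([531.8, 208.1,  93. ]), np.float64(0.2))
ring ctr (array([518.5, 201.9,  19.5]), np.float64(0.9))
scene (281, 249) [ 462.7 -137.4] 74.0 [256 231  49  37] ball [ 523.8 -128. ] 61.8 0.15
scene (302, 212) [351.2 -18.5] 66.9 [280 200  44  27] ball [398.1 -32.9] 49.2 -0.3
side (338, 187) [ 464.4 -135.1] 65.8 [317 173  42  32] ball [ 516.  -127.2] 52.1 0.15
side (355, 231) [344.8 -15.7] 65.8 [332 213  45  38] ball [391.8 -33.5] 50.3 -0.36
```

Both views agree. The target wheel is at about (464,-136) with yaw about 0.15. The base is at about (518,202), the red mark points along about -1.09 rad, and the key along about 0.35 rad. I'll move above the wheel.

```bash
python3 -m crank '[{"grip":85,"travel":[0.4,-0.4,0],"roll":0},{"grip":85,"travel":[0.6,-0.6,0],"roll":0},{"grip":85,"travel":[0.6,-0.6,0],"roll":0},{"grip":85,"travel":[0.6,-0.6,0],"roll":0},{"grip":85,"travel":[0.6,-0.6,0],"roll":0},{"grip":85,"travel":[0.6,-0.6,0],"roll":0},{"grip":85,"travel":[0.6,-0.6,0],"roll":0},{"grip":85,"travel":[0.6,-0.6,0],"roll":0},{"grip":85,"travel":[0.6,-0.6,0],"roll":0},{"grip":85,"travel":[0.4,-0.4,0],"roll":0}]'
python3 -m crank '[{"grip":85,"travel":[0.4,-0.4,0],"roll":0},{"grip":85,"travel":[0.4,-0.4,0],"roll":0},{"grip":85,"travel":[0.3,-0.3,0],"roll":0},{"grip":85,"travel":[0.12,-0.2,0],"roll":0.3},{"grip":85,"travel":[0,0,0],"roll":0.5},{"grip":85,"travel":[0,0,0],"roll":0.4},{"grip":85,"travel":[0,0,0],"roll":0},{"grip":85,"travel":[0,0,0],"roll":0},{"grip":85,"travel":[0,0,0],"roll":0},{"grip":85,"travel":[0,0,0],"roll":0}]'
python3 - <<'E'
from h import *
im,c=shot('wrist','w1.png'); o=robot.get_obs(); print(o['eef_pos'],o['ee_rot'],o['contact_force'],o['t'])
print('TCP axis at z=45 px',proj(c,[*o['eef_pos'][:2],45]),'cam',-c[1].T@c[2])
E
```

```text
t: 1.4
eef_pos: [417.5, -230.1, 239.1]
ee_rot: [-0.0, 0.99, 0.141, -0.0]
contact_force: [0.7, -0.5, 0.0]
opening: 85.0
grip_force: 0.0
t: 2.65
eef_pos: [465.6, -137.0, 239.3]
ee_rot: [-0.0, 0.997, 0.078, -0.0]
contact_force: [-0.8, -0.7, -0.5]
opening: 84.7
grip_force: 0.0
[ 465.64161372 -136.94119523  239.31926584] [-8.52599348e-06  9.96951498e-01  7.80237780e-02 -5.79472873e-06] [-0.41489114  0.82107659  0.05936346] 2.7
TCP axis at z=45 px [313.3073121  167.03016209] cam [ 546.67590003 -125.08713439  373.82736904]
```

View pics/w1.png

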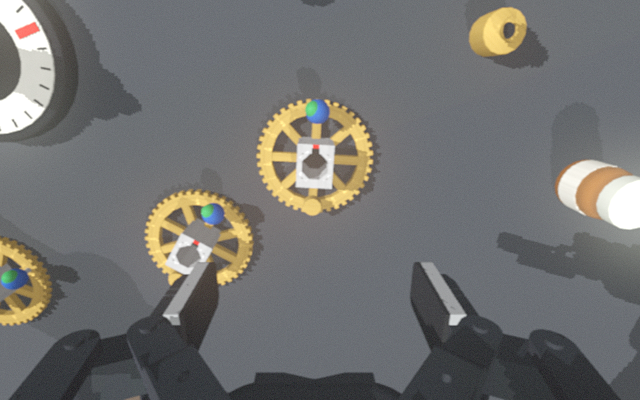

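The wrist view shows the target wheel's rim centre near (315,156), its boss top at (315,164), the red dab at (316,147) and the ball at (317,110). It lies almost straight under the tool.

```bash
python3 - <<'E'
from h import *
c=info('wrist'); im=cv2.imread('pics/w1.png'); H,S,V=cv2.split(cv2.cvtColor(im,cv2.COLOR_BGR2HSV))
br=((H>12)&(H<32)&(S>100)&(V>60)).astype(np.uint8); m=np.zeros_like(br); cv2.circle(m,(315,155),75,1,-1)
h=hull(br&m); P=np.array([plane(c,p,10)[:2] for p in h]); cc,r=cv2.minEnclosingCircle(P.astype(np.float32)); print('rim',cc,r)
k,l,st,ce=cv2.connectedComponentsWithStats(((H>90)&(H<130)&(S>120)&(V>60)).astype(np.uint8)&m); i=1+np.argmax(st[1:,4])
b=plane(c,ce[i],32)[:2]; d=b-np.array(cc); print('ball',b,np.hypot(*d),np.arctan2(d[1],d[0]))
w=((S<45)&(V>140)).astype(np.uint8)&m; w=cv2.morphologyEx(w,cv2.MORPH_CLOSE,np.ones((9,9)))
P=np.array([plane(c,p,45)[:2] for p in hull(w)]).astype(np.float32); print('boss',cv2.minAreaRect(P))
red=(((H<8)|(H>172))&(S>130)&(V>80)).astype(np.uint8)
k,l,st,ce=cv2.connectedComponentsWithStats(red)
for i in range(1,k):
    if st[i,4]>5: print('red',ce[i],st[i,4],plane(c,ce[i],45),plane(c,ce[i],19))
E
```

```text
rim (465.6251220703125, -137.777587890625) 64.26607513427734
ball [ 517.73158355 -134.64208063] 52.20071583632155 0.06010254349774511
boss ((469.173583984375, -134.43426513671875), (79.83851623535156, 104.81885528564453), 57.563114166259766)
red [27.         30.07777778] 180 [548.40904641 129.65613572  45.        ] [548.54545807 149.79729076  19.        ]
red [315.5 146.5] 16 [ 486.23143295 -135.87928764   45.        ] [ 481.45169357 -136.73302407   19.        ]
red [195.625  242.3125] 16 [364.43031904 -25.36556597  45.        ] [350.02022174 -17.48139631  19.        ]
```

```bash
python3 -m crank '[{"grip":75,"travel":[0,0,0.3],"roll":0.4},{"grip":75,"travel":[0,0,0.5],"roll":0.35},{"grip":75,"travel":[0,0,0.6],"roll":0},{"grip":75,"travel":[0,0,0.6],"roll":0},{"grip":75,"travel":[0,0,0.6],"roll":0},{"grip":75,"travel":[0,0,0.5],"roll":0},{"grip":75,"travel":[0,0,0.3],"roll":0},{"grip":75,"travel":[0,0,0.18],"roll":0},{"grip":75,"travel":[0,0,0],"roll":0},{"grip":75,"travel":[0,0,0],"roll":0}]'
python3 -m crank '[{"grip":30,"travel":[0,0,0],"roll":0},{"grip":30,"travel":[0,0,0],"roll":0},{"grip":30,"travel":[0,0,0],"roll":0},{"grip":30,"travel":[0,0,0],"roll":0},{"grip":30,"travel":[0,0,0],"roll":0},{"grip":30,"travel":[0,0,0],"roll":0},{"grip":30,"travel":[0,0,0],"roll":0},{"grip":30,"travel":[0,0,0],"roll":0},{"grip":30,"travel":[0,0,0],"roll":0},{"grip":30,"travel":[0,0,0],"roll":0}]'
```

```text
t: 3.95
eef_pos: [466.4, -137.3, 25.4]
ee_rot: [0.0, 0.999, 0.039, 0.001]
contact_force: [0.7, -0.0, -0.5]
opening: 75.3
grip_force: 0.0
t: 5.2
eef_pos: [466.4, -137.3, 25.4]
ee_rot: [0.0, 0.999, 0.039, 0.001]
contact_force: [-0.1, -0.4, 5.6]
opening: 35.1
grip_force: 62.3
```

```bash
python3 -m crank '[{"grip":30,"travel":[0,0,-0.1],"roll":0},{"grip":30,"travel":[0,0,-0.3],"roll":0},{"grip":30,"travel":[0,0,-0.5],"roll":0},{"grip":30,"travel":[0,0,-0.6],"roll":0},{"grip":30,"travel":[0,0,-0.6],"roll":0},{"grip":30,"travel":[0,0,-0.6],"roll":0},{"grip":30,"travel":[0,-0.2,-0.5],"roll":0},{"grip":30,"travel":[0,-0.4,-0.3],"roll":0},{"grip":30,"travel":[0,-0.6,-0.08],"roll":0},{"grip":30,"travel":[-0.1,-0.7,0],"roll":0}]'
python3 -m crank '[{"grip":30,"travel":[-0.2,-0.7,0],"roll":0},{"grip":30,"travel":[-0.2,-0.7,0],"roll":0},{"grip":30,"travel":[0,-0.7,0],"roll":0},{"grip":30,"travel":[0,-0.6,0],"roll":0},{"grip":30,"travel":[0,-0.5,0],"roll":0},{"grip":30,"travel":[0,-0.3,0],"roll":0},{"grip":30,"travel":[0,-0.19,0],"roll":0},{"grip":30,"travel":[0,0,0],"roll":0},{"grip":30,"travel":[0,0,0],"roll":0},{"grip":30,"travel":[0,0,0],"roll":0}]'
python3 - <<'E'
from h import *
im,c=shot('wrist','w2.png'); o=robot.get_obs(); print(o['eef_pos'],o['ee_rot'],o['contact_force'],o['moment'],o['t'],proj(c,[518,202,122]))
E
```

```text
t: 6.45
eef_pos: [450.2, -22.8, 238.8]
ee_rot: [-0.0, 0.999, 0.038, -0.0]
contact_force: [-0.2, 0.1, -3.2]
opening: 35.2
grip_force: 61.2
t: 7.7
eef_pos: [409.8, 194.6, 239.3]
ee_rot: [0.0, 0.999, 0.038, -0.0]
contact_force: [-0.4, -0.9, -2.8]
opening: 35.2
grip_force: 61.2
[409.90064226 194.62565016 239.34374984] [4.90406242e-05 9.99267240e-01 3.82750741e-02 9.93967948e-06] [-0.88732355 -0.88405667 -2.34031321] [-0.01031899 -0.02794362 -0.00927951] 7.75 [313.97630506  38.42232334]
```

View pics/w2.png

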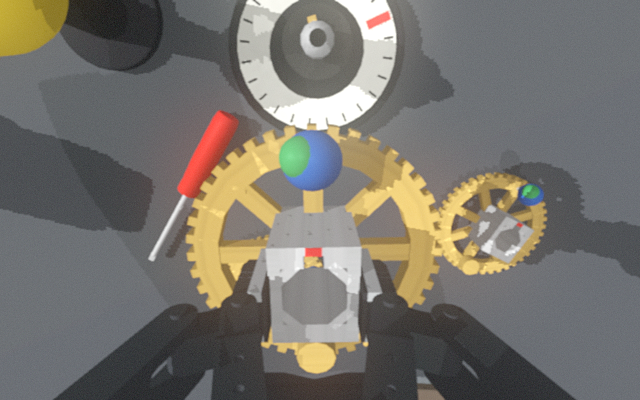

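The view shows the spindle top at about (317,40), the brass key at (312,18) and the red mark at (378,20). The wheel is held with its hole at about (314,298) and its dab at (313,252). Next I'll compute the offsets.

```bash
python3 - <<'E'
from h import *
o=robot.get_obs(); c=info('wrist'); im=cv2.imread('pics/w2.png'); H,S,V=cv2.split(cv2.cvtColor(im,cv2.COLOR_BGR2HSV))
tcp=o['eef_pos']; yaw=2*np.arctan2(o['ee_rot'][2],o['ee_rot'][1])
X=np.array([np.cos(yaw),np.sin(yaw)]);Y=np.array([np.sin(yaw),-np.cos(yaw)])
rel=lambda p:np.round([(p[:2]-tcp[:2])@X,(p[:2]-tcp[:2])@Y],1)
# white ring outer/inner ellipse centre, red mark, key, spindle
m=np.zeros_like(H); cv2.circle(m,(316,40),90,1,-1); m[122:]=0
red=(((H<8)|(H>172))&(S>130)&(V>80)).astype(np.uint8)
ys,xs=np.nonzero(red&m); mk=plane(c,(xs.mean(),ys.mean()),19)
m2=np.zeros_like(H); cv2.circle(m2,(316,40),30,1,-1)
ys,xs=np.nonzero(((H>12)&(H<32)&(S>90)&(V>70)).astype(np.uint8)&m2); print('key px',xs.mean(),ys.mean(),xs.min(),xs.max(),ys.min(),ys.max()); key=plane(c,(xs.mean(),ys.mean()),102)
m3=np.zeros_like(H); cv2.circle(m3,(317,40),18,1,-1)
g=((S<70)&(V>90)).astype(np.uint8)&m3; h=hull(g); (sc,sr)=cv2.minEnclosingCircle(h.astype(np.float32)); print('spindle px',sc,sr)
sp=plane(c,sc,122); sp2=plane(c,sc,114)
print('mark',mk,'key',key,'spindle',sp,sp2)
for s in (sp,sp2):
    print('key ang',np.arctan2(*(key-s)[1::-1]),np.hypot(*(key-s)[:2]),'mark',np.arctan2(*(mk-s)[1::-1]),np.hypot(*(mk-s)[:2]))
zt=tcp[2]-25.4+45
m4=np.zeros_like(H); m4[245:262,295:335]=1
ys,xs=np.nonzero(red&m4); print('dab',xs.mean(),ys.mean()); dab=plane(c,(xs.mean(),ys.mean()),zt)
g=((S<60)&(V>105)).astype(np.uint8); g[:240]=0;g[350:]=0;g[:,:255]=0;g[:,370:]=0
cv2.imwrite('pics/boss.png',cv2.resize(np.vstack([im[0:130,230:400],im[230:360,230:400]]),None,fx=2.2,fy=2.2,interpolation=cv2.INTER_CUBIC))
print('rel tool: spindle',rel(sp),'dab',rel(dab),'yaw',yaw)
for uv in ((268,248),(360,248),(276,341),(355,341),(314,298)): print(uv,rel(plane(c,uv,zt)))
E
```

```text
key px 311.25531914893617 17.80851063829787 307 316 15 21
spindle px (317.0, 40.0) 18.000099182128906
mark [549.3653158  144.45148273  19.        ] key [533.43489232 205.20041825 102.        ] spindle [517.23473304 199.95341276 122.        ] [518.04624739 199.95383369 114.        ]
key ang 0.3132240336471302 17.02868835717319 mark -1.0460290769507374 64.13141651784773
key ang 0.32857969419423655 16.258445255562588 mark -1.0570529709620753 63.72907505620513
dab 313.16 251.744
rel tool: spindle [107.4   2.9] dab [20.5  0.6] yaw 0.07656885133566027
(268, 248) [ 22.1 -16.4]
(360, 248) [22.1 18.2]
(276, 341) [-21.1 -15. ]
(355, 341) [-21.1  17.9]
(314, 298) [-0.   0.9]
```

View pics/boss.png

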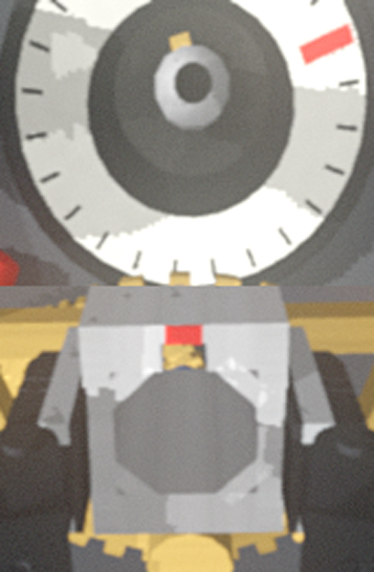

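The wrist view agrees with the outside cameras after correcting a sideways bias of about 1.5 mm. That bias is known because the gripped boss must be centred. The spindle is 109 mm ahead along the tool's x. The key points along about 0.33 rad and the wheel is at 0.077. I'll keep that offset, seat the wheel on the key first, then turn it anticlockwise.

```bash
python3 -m crank '[{"grip":30,"travel":[0.2,0.02,0],"roll":0},{"grip":30,"travel":[0.4,0,0],"roll":0},{"grip":30,"travel":[0.4,0,0],"roll":0},{"grip":30,"travel":[0.4,0,0],"roll":0},{"grip":30,"travel":[0.3,0,0.1],"roll":0},{"grip":30,"travel":[0.12,0,0.3],"roll":0},{"grip":30,"travel":[0,0,0.4],"roll":0},{"grip":30,"travel":[0,0,0.3],"roll":0},{"grip":30,"travel":[0,0,0.2],"roll":0},{"grip":30,"travel":[0,0,0.1],"roll":0}]'
python3 - <<'E'
from h import *
o=robot.get_obs(); print(o['eef_pos'],2*np.arctan2(o['ee_rot'][2],o['ee_rot'][1]),o['contact_force'],o['moment'])
im,c=shot('wrist'); s,_=shot('scene'); d,_=shot('side')
f=lambda a,k:cv2.resize(a,None,fx=k,fy=k,interpolation=cv2.INTER_CUBIC)
a=f(s[140:250,340:470],3); b=f(d[190:300,195:325],3); w=im[200:400,120:510]
cv2.imwrite('pics/v3.png',cv2.cvtColor(np.vstack([np.hstack([a,b]),np.pad(w,((0,0),(0,780-w.shape[1]),(0,0)))]),cv2.COLOR_RGB2BGR))
E
```

```text
t: 9.0
eef_pos: [518.4, 202.4, 154.5]
ee_rot: [0.0, 0.999, 0.039, -0.0]
contact_force: [0.3, -0.1, -2.5]
opening: 35.0
grip_force: 61.2
[518.38160598 202.37177738 154.45507443] 0.07763151593178709 [ 0.2700953  -0.13840308 -2.45572329] [-0.00827882  0.0054578  -0.0149257 ]
```

View pics/v3.png

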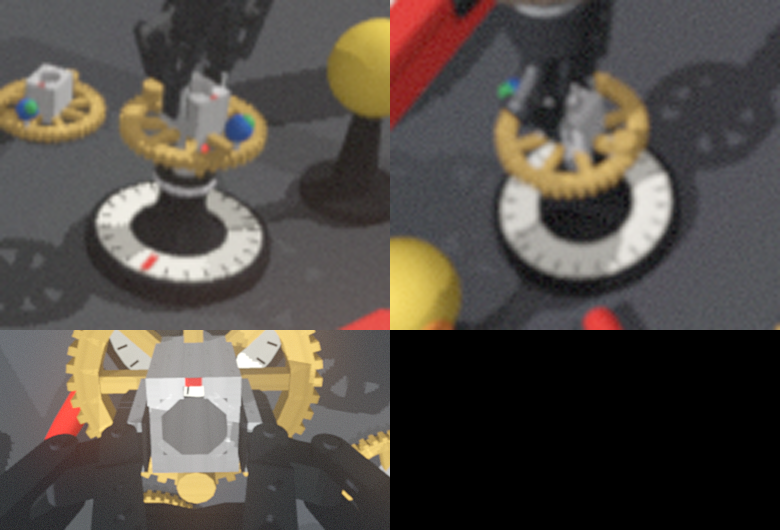

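The wheel hangs right over the spindle, and the TCP (518.4, 202.4) agrees with the triangulated spindle. I'll lower it gently.

```bash
python3 -m crank '[{"grip":30,"travel":[0,0,0.04],"roll":0},{"grip":30,"travel":[0,0,0.03],"roll":0},{"grip":30,"travel":[0,0,0.03],"roll":0},{"grip":30,"travel":[0,0,0.02],"roll":0},{"grip":30,"travel":[0,0,0.02],"roll":0},{"grip":30,"travel":[0,0,0.02],"roll":0},{"grip":30,"travel":[0,0,0.02],"roll":0},{"grip":30,"travel":[0,0,0.02],"roll":0},{"grip":30,"travel":[0,0,0],"roll":0},{"grip":30,"travel":[0,0,0],"roll":0}]'
```

```text
t: 10.4
eef_pos: [518.8, 202.5, 143.4]
ee_rot: [-0.0, 0.999, 0.039, 0.0]
contact_force: [-1.5, 0.2, -2.8]
opening: 35.3
grip_force: 61.2
```

```bash
python3 -m crank '[{"grip":30,"travel":[0,0,0.015],"roll":0},{"grip":30,"travel":[0,0,0.015],"roll":0},{"grip":30,"travel":[0,0,0.015],"roll":0},{"grip":30,"travel":[0,0,0.015],"roll":0},{"grip":30,"travel":[0,0,0.015],"roll":0},{"grip":30,"travel":[0,0,0.015],"roll":0},{"grip":30,"travel":[0,0,0],"roll":0},{"grip":30,"travel":[0,0,0],"roll":0},{"grip":30,"travel":[0,0,0],"roll":0},{"grip":30,"travel":[0,0,0],"roll":0}]'
```

```text
t: 11.65
eef_pos: [518.7, 202.2, 137.8]
ee_rot: [0.0, 0.999, 0.039, -0.0]
contact_force: [0.2, -3.4, -2.5]
opening: 35.2
grip_force: 61.3
```

There is a light sideways touch, Fy -3.4 N. I'll ease 0.6 mm toward -y and keep lowering.

```bash
python3 -m crank '[{"grip":30,"travel":[0,0.005,0],"roll":0},{"grip":30,"travel":[0,0.005,0.01],"roll":0},{"grip":30,"travel":[0,0,0.015],"roll":0},{"grip":30,"travel":[0,0,0.015],"roll":0},{"grip":30,"travel":[0,0,0.015],"roll":0},{"grip":30,"travel":[0,0,0.015],"roll":0},{"grip":30,"travel":[0,0,0.015],"roll":0},{"grip":30,"travel":[0,0,0.015],"roll":0},{"grip":30,"travel":[0,0,0],"roll":0},{"grip":30,"travel":[0,0,0],"roll":0}]'
```

```text
t: 12.9
eef_pos: [518.7, 201.9, 131.8]
ee_rot: [-0.0, 0.999, 0.039, -0.0]
contact_force: [1.2, -0.7, -2.8]
opening: 35.3
grip_force: 61.2
```

```bash
python3 -m crank '[{"grip":30,"travel":[0,0,0.012],"roll":0},{"grip":30,"travel":[0,0,0.012],"roll":0},{"grip":30,"travel":[0,0,0.012],"roll":0},{"grip":30,"travel":[0,0,0.01],"roll":0},{"grip":30,"travel":[0,0,0.008],"roll":0},{"grip":30,"travel":[0,0,0.008],"roll":0},{"grip":30,"travel":[0,0,0.006],"roll":0},{"grip":30,"travel":[0,0,0.006],"roll":0},{"grip":30,"travel":[0,0,0],"roll":0},{"grip":30,"travel":[0,0,0],"roll":0}]'
```

```text
t: 14.15
eef_pos: [518.7, 201.9, 127.4]
ee_rot: [-0.0, 0.999, 0.039, -0.0]
contact_force: [0.1, -1.1, -2.8]
opening: 34.7
grip_force: 61.2
```

```bash
python3 -m crank '[{"grip":30,"travel":[0,0,0.005],"roll":0},{"grip":30,"travel":[0,0,0.005],"roll":0},{"grip":30,"travel":[0,0,0.005],"roll":0},{"grip":30,"travel":[0,0,0.005],"roll":0},{"grip":30,"travel":[0,0,0],"roll":0},{"grip":30,"travel":[0,0,0],"roll":0},{"grip":30,"travel":[0,0,0],"roll":0},{"grip":30,"travel":[0,0,0],"roll":0},{"grip":30,"travel":[0,0,0],"roll":0},{"grip":30,"travel":[0,0,0],"roll":0}]'
```

```text
t: 15.4
eef_pos: [518.9, 201.9, 126.5]
ee_rot: [-0.0, 0.999, 0.039, 0.0]
contact_force: [-2.4, -2.1, 2.6]
opening: 35.1
grip_force: 62.1
```

The wheel is on the key with about 5 N. I'll turn it anticlockwise slowly, which is negative roll.

```bash
python3 -m crank '[{"grip":30,"travel":[0,0,0],"roll":-0.15},{"grip":30,"travel":[0,0,0],"roll":-0.2},{"grip":30,"travel":[0,0,0],"roll":-0.2},{"grip":30,"travel":[0,0,0],"roll":-0.2},{"grip":30,"travel":[0,0,0],"roll":-0.2},{"grip":30,"travel":[0,0,0],"roll":-0.2},{"grip":30,"travel":[0,0,0],"roll":-0.2},{"grip":30,"travel":[0,0,0],"roll":-0.15},{"grip":30,"travel":[0,0,0],"roll":0},{"grip":30,"travel":[0,0,0],"roll":0}]'
```

```text
t: 16.65
eef_pos: [518.3, 201.7, 125.7]
ee_rot: [0.0, 0.993, 0.117, -0.001]
contact_force: [-1.2, -1.9, -3.7]
opening: 34.9
grip_force: 61.0
```

The contact force is gone at yaw 0.235. I'll press lightly to check whether it has dropped.

```bash
python3 -m crank '[{"grip":30,"travel":[0,0,0.005],"roll":0},{"grip":30,"travel":[0,0,0.005],"roll":0},{"grip":30,"travel":[0,0,0.005],"roll":0},{"grip":30,"travel":[0,0,0.005],"roll":0},{"grip":30,"travel":[0,0,0],"roll":0},{"grip":30,"travel":[0,0,0],"roll":0},{"grip":30,"travel":[0,0,0],"roll":0},{"grip":30,"travel":[0,0,0],"roll":0},{"grip":30,"travel":[0,0,0],"roll":0},{"grip":30,"travel":[0,0,0],"roll":0}]'; python3 -c "
from h import *; print(robot.get_obs()['moment'])"
```

```text
t: 17.9
eef_pos: [518.9, 201.8, 125.4]
ee_rot: [0.0, 0.993, 0.117, 0.0]
contact_force: [-3.8, -4.1, 1.4]
opening: 35.2
grip_force: 61.6
[-0.79857275  0.60755152 -0.00745831]
```

It is still resting on the key with about 4 N, so I'll keep turning.

```bash
python3 -m crank '[{"grip":30,"travel":[0,0,0],"roll":-0.15},{"grip":30,"travel":[0,0,0],"roll":-0.15},{"grip":30,"travel":[0,0,0],"roll":-0.15},{"grip":30,"travel":[0,0,0],"roll":-0.15},{"grip":30,"travel":[0,0,0],"roll":0},{"grip":30,"travel":[0,0,0],"roll":0},{"grip":30,"travel":[0,0,0.005],"roll":0},{"grip":30,"travel":[0,0,0.005],"roll":0},{"grip":30,"travel":[0,0,0],"roll":0},{"grip":30,"travel":[0,0,0],"roll":0}]'; python3 -c "
from h import *; print(robot.get_obs()['moment'])"
```

```text
t: 19.15
eef_pos: [518.8, 201.7, 124.6]
ee_rot: [0.0, 0.989, 0.148, -0.0]
contact_force: [-2.9, -4.5, 0.8]
opening: 35.0
grip_force: 61.5
[-0.83391691  0.50136347  0.02268891]
```

The force is now mostly sideways (-2.9, -4.5). I'll relieve it and feel downward.

```bash
python3 -m crank '[{"grip":30,"travel":[-0.006,0.004,0],"roll":0},{"grip":30,"travel":[-0.005,0.003,0],"roll":0},{"grip":30,"travel":[0,0,0],"roll":0},{"grip":30,"travel":[0,0,0.005],"roll":0},{"grip":30,"travel":[0,0,0.005],"roll":0},{"grip":30,"travel":[0,0,0.005],"roll":0},{"grip":30,"travel":[0,0,0.005],"roll":0},{"grip":30,"travel":[0,0,0],"roll":0},{"grip":30,"travel":[0,0,0],"roll":0},{"grip":30,"travel":[0,0,0],"roll":0}]'; python3 -c "
from h import *; print(robot.get_obs()['moment'])"
```

```text
t: 20.4
eef_pos: [518.1, 201.4, 123.2]
ee_rot: [-0.0, 0.989, 0.148, -0.0]
contact_force: [0.4, -0.8, -2.9]
opening: 35.0
grip_force: 61.2
[-0.02084621  0.03264307 -0.00378062]
```

It is free, and 3 mm below the resting height, so the keyway is over the key. I'll lower it further.

```bash
python3 -m crank '[{"grip":30,"travel":[0,0,0.012],"roll":0},{"grip":30,"travel":[0,0,0.012],"roll":0},{"grip":30,"travel":[0,0,0.012],"roll":0},{"grip":30,"travel":[0,0,0.012],"roll":0},{"grip":30,"travel":[0,0,0.012],"roll":0},{"grip":30,"travel":[0,0,0.012],"roll":0},{"grip":30,"travel":[0,0,0.012],"roll":0},{"grip":30,"travel":[0,0,0.012],"roll":0},{"grip":30,"travel":[0,0,0],"roll":0},{"grip":30,"travel":[0,0,0],"roll":0}]'; python3 -c "
from h import *; print(robot.get_obs()['moment'])"
```

```text
t: 21.65
eef_pos: [518.3, 201.3, 117.6]
ee_rot: [-0.0, 0.989, 0.148, 0.0]
contact_force: [-0.3, -0.4, -1.7]
opening: 35.2
grip_force: 61.2
[-0.01147324 -0.06994909  0.02071088]
```

```bash
python3 -m crank '[{"grip":30,"travel":[0,0,0.008],"roll":0},{"grip":30,"travel":[0,0,0.008],"roll":0},{"grip":30,"travel":[0,0,0.008],"roll":0},{"grip":30,"travel":[0,0,0.006],"roll":0},{"grip":30,"travel":[0,0,0.004],"roll":0},{"grip":30,"travel":[0,0,0.003],"roll":0},{"grip":30,"travel":[0,0,0],"roll":0},{"grip":30,"travel":[0,0,0],"roll":0},{"grip":30,"travel":[0,0,0],"roll":0},{"grip":30,"travel":[0,0,0],"roll":0}]'; python3 -c "
from h import *; print(robot.get_obs()['moment'])"
```

```text
t: 22.9
eef_pos: [518.3, 201.3, 115.5]
ee_rot: [0.0, 0.989, 0.148, -0.0]
contact_force: [-1.4, -0.7, -0.4]
opening: 35.4
grip_force: 61.4
[-0.06421901  0.24043099  0.0124625 ]
```

```bash
python3 -m crank '[{"grip":30,"travel":[0,0,0.004],"roll":0},{"grip":30,"travel":[0,0,0.004],"roll":0},{"grip":30,"travel":[0,0,0.004],"roll":0},{"grip":30,"travel":[0,0,0],"roll":0},{"grip":30,"travel":[0,0,0],"roll":0},{"grip":30,"travel":[0,0,0],"roll":0},{"grip":30,"travel":[0,0,0],"roll":0},{"grip":30,"travel":[0,0,0],"roll":0},{"grip":30,"travel":[0,0,0],"roll":0},{"grip":30,"travel":[0,0,0],"roll":0}]'; python3 -c "
from h import *; print(robot.get_obs()['moment'])"
```

```text
t: 24.15
eef_pos: [518.3, 201.2, 115.5]
ee_rot: [0.0, 0.989, 0.148, -0.0]
contact_force: [-4.1, -1.0, 5.3]
opening: 35.2
grip_force: 62.2
[-0.20963169  0.68836477 -0.05124787]
```

A firm stop at TCP 115.5, which puts the underside at 90.1 mm, so the wheel is home on the shoulder. I'll ease the sideways load, release and back off straight up.

```bash
python3 -m crank '[{"grip":30,"travel":[-0.006,0.002,0],"roll":0},{"grip":30,"travel":[0,0,0],"roll":0},{"grip":33,"travel":[0,0,0],"roll":0},{"grip":36,"travel":[0,0,0],"roll":0},{"grip":40,"travel":[0,0,0],"roll":0},{"grip":45,"travel":[0,0,0],"roll":0},{"grip":52,"travel":[0,0,0],"roll":0},{"grip":60,"travel":[0,0,0],"roll":0},{"grip":60,"travel":[0,0,0],"roll":0},{"grip":60,"travel":[0,0,0],"roll":0}]'
python3 -m crank '[{"grip":60,"travel":[0,0,-0.05],"roll":0},{"grip":60,"travel":[0,0,-0.1],"roll":0},{"grip":60,"travel":[0,0,-0.2],"roll":0},{"grip":60,"travel":[0,0,-0.4],"roll":0},{"grip":60,"travel":[0,0,-0.6],"roll":0},{"grip":60,"travel":[0,0,-0.6],"roll":0},{"grip":60,"travel":[-0.2,0,-0.4],"roll":0},{"grip":60,"travel":[-0.4,0,-0.2],"roll":0},{"grip":60,"travel":[-0.3,0,0],"roll":0},{"grip":60,"travel":[0,0,0],"roll":0}]'
python3 - <<'E'
from h import *
im,c=shot('wrist'); s,_=shot('scene'); d,_=shot('side')
f=lambda a,k:cv2.resize(a,None,fx=k,fy=k,interpolation=cv2.INTER_CUBIC)
a=f(s[140:250,340:470],3); b=f(d[190:300,195:325],3); w=im[0:250,0:640]
cv2.imwrite('pics/v4.png',cv2.cvtColor(np.vstack([np.hstack([a,b]),np.pad(w,((0,0),(0,780-w.shape[1]),(0,0)))]),cv2.COLOR_RGB2BGR))
for z in (90,102): print(z,proj(c,[518.2,201.4,z+45]))
E
```

```text
t: 25.4
eef_pos: [518.0, 201.0, 114.6]
ee_rot: [-0.0, 0.989, 0.148, 0.0]
contact_force: [-0.4, 0.8, 0.8]
opening: 60.0
grip_force: 0.0
t: 26.65
eef_pos: [465.9, 185.2, 268.8]
ee_rot: [-0.0, 0.989, 0.148, 0.001]
contact_force: [0.7, 0.2, -0.3]
opening: 60.0
grip_force: 0.0
90 [312.93253796 117.19983238]
102 [312.88142827 118.85324754]
```

View pics/v4.png

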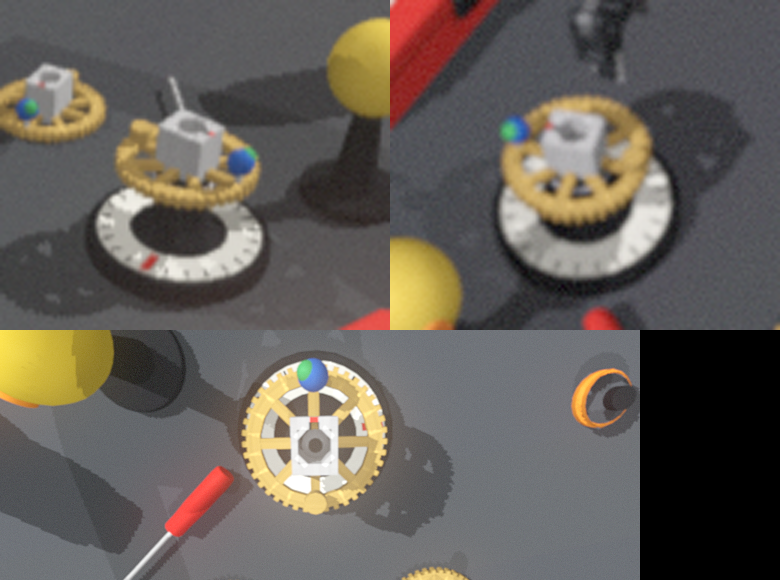

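The views show the wheel level on the shoulder with its boss up. The boss is at wrist (315,115), close to the predicted (313,117). The bystanders look undisturbed and the gripper is clear, so I'm handing in.

```bash
python3 -c "
from h import *; print(ticket.job_done())"
```

```text
the job is handed in; nothing more can be done
None
```

The orbit wheel is keyed onto the spindle, down on the shoulder and released, and I handed the job in at about 27 s; the largest vertical contact load I read was about 8 N, final height judged by feel to about 1 mm.

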